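Start a leak test on a valve body

TASK

Start the leak test of the valve that stands in the tester: press down the raised end of the paddle rocker until it has tipped right over, then push the plain round steel plunger fully home, then press the level rectangular bar that lies crosswise all the way down and keep it there - the program finishes while still holding the bar down. Only press these three, in this order; leave the mushroom button alone, and do not shift, lift or tip the valve or any other part lying about.

Things in the scene. Friction and masses are not known exactly. Their poses are not given: they have to be found in the camera images.
- console: Low grey leak tester fixed to the bench; origin at the centre of the underside of its control deck (bench height), z up, +x towards its raised rear, its yaw is the yaw of all modules. Deck 130 (x) x 420 (y) x 45 mm high; behind it a rear part from x = 65 to 145 mm, 70 mm high, with four dial gauges and a ring nest. Four module boxes stand in a row across the deck (x = 0, y = -142.5, -47.5, 47.5, 142.5 mm) in any order, each with a different control.
- rocker (a joint): Tilt of the on/off rocker, rad: 0 off (end nearest the robot, -x of the console, raised), 0.5 on (that end fully down). Friction of 0.03 N m about the hinge; no spring, it stays where it is left.
- rocker_pad (a point): Point on top of the rocker's raised near end, the place to press; it moves with the rocker. On a module box like the plunger's; the rocker is a flat black paddle 64 (x) x 32 (y) x 8 mm, ribbed at both ends, lengthwise front to back, hinged at its middle about the console's y axis, hinge 82 mm above the bench, top face 8 mm above the hinge. This point lies 24 mm towards the robot from the middle (about 96 mm above the bench when off, 84 mm when on).
- plunger (a joint): How far the inlet plunger is pushed in, m: 0 out, 0.010 fully home; starts between 0 and 2 mm. It slides straight down against 3 N of friction and stays where it is left.
- plunger_top (a point): Centre of the top face of the inlet plunger, a plain round steel pin 24 mm in diameter that rises from a dark collar 36 mm wide; z about 95 mm above the bench when out, 85 mm when home (the collar's top is at 76 mm). A grey module box 84 (x) x 56 (y) x 25 mm stands fixed on the console deck, its top 70 mm above the bench.
- bar (a joint): How far the test bar is pressed, m: 0 up, 0.008 fully down. Spring return: 1.5 N to start it, 5 N fully down.
- bar_top (a point): Centre of the top face of the test bar, a smooth level black rectangular key 24 (x) x 52 (y) mm whose length runs across, along the row of modules; z 86 mm above the bench when up, 78 mm when fully down. On a module box like the plunger's.
- dump (a joint): How far the dump button is pressed, m: 0 up, 0.008 down; spring, 1.5 to 5 N. To be left alone.
- dump_top (a point): Centre of the top of the dump button, a black mushroom head 46 mm wide on a stem, 98 mm above the bench. To be left alone. On a module box like the plunger's.
- valve: Loose chromed valve body under test, 40 mm wide, 90 mm tall, standing in the ring nest on the console's rear (x = 105 mm, y = 0); origin at the centre of its underside, 70 mm above the bench. Leave alone.
- cap_a: Loose chromed finial 24 mm wide, 37 mm tall, standing on the deck in the gap between the two modules at the console's -y end; origin at its underside. Leave alone.
- cap_b: The same finial in the gap between the two modules at the +y end. Leave alone.
- stem_a: Loose chromed faucet stem 110 x 26 x 24 mm lying on the bench in front of the console; origin at the centre of its underside, long axis x. Leave alone.
- stem_b: A second such stem lying in front of the console. Leave alone.
- oiler: Loose plastic bottle 52 mm wide, 130 mm tall, standing beyond the console's -y end; origin at its underside. Leave alone.
- tumbler: Loose open steel cup 68 mm wide, 130 mm tall, standing beyond the console's +y end; origin at its underside. Leave alone.
- driver: Loose screwdriver with red handle lying beyond the console's +y end; origin at its underside. Leave alone.

How it is judged:
By the outcome, as a careful person would: the job done as asked, in the order asked, and still so for the second after the job is handed in, while the arm keeps its last pose, push and grip.
It also fails if it takes over 40 s, if anything falls off the work surface, if the arm or the gripper's body presses on something with over 40 N, if the wrist force passes 120 N, or if a joint passes its speed limit or range.

ROBOT

A 6-joint arm with a two-finger parallel gripper is mounted at the origin on the work surface. World frame = base frame: x ahead of the robot, y to its left, z up, the work surface at z = 0. Lengths are in m, angles in rad, forces in N, time in s.
With the tool pointing down it reaches from about 0.35 to 0.775 m from the base axis. Payload 5.5 kg.
Tool frame: the origin (TCP) lies at the very end of the fingers, on their centre line; the grasp point (between the pads) lies 19 mm behind it; z points along the fingers, y is the direction in which the jaws open and shut (so a half turn about z gives the same grasp; the last joint's range is limited). The gripper opens to 85 mm and grips with 20 to 120 N. Pads are 22 mm wide; open, the fingers measure 114 mm over their backs; the gripper's body (76 mm by 85 mm) begins 54 mm behind the grasp point. The pads swing forward as they close: fully open they stand 13 mm farther back than shut.
Start: joints at [-1.24, 0.313, 0.046, 1.304, 0, 1.431], TCP at [0.261, -0.512, 0.231] pointing down, gripper open.
Joint ranges: [-2.76, 2.76], [-0.86, 1.69], [-1.03, 1.26], [-2.2, 2.34], [-1.47, 1.5], [-3.14, 3.14]. Speed limits (rad/s): [2.57, 2.57, 3.14, 3.14, 3.14, 3.14].

INTERFACE

Orientations are given as a unit quaternion [w, x, y, z].
In Python, from workcell import get_state, read_camera, hand_in, find_in, silhouettes gives the robot as it stands. The module is installed in compiled form; this text tells all that it offers.
- The arm moves only by the tool send_rows, never from a script. Its argument "deltas" is a list that holds one entry, the list of rows, each a list of 6 numbers: the shift along the world's x, y, z in cm, then the turn, a rotation vector about the world's x, y, z in degrees. In form: [[[dx, dy, dz, wx, wy, wz], ...]]. A call has 1 to 12 rows; each row is the pose to reach, as a shift and turn from the pose commanded when the call began; what a row does not reach only later rows make up. A row lasts 1/10 s, in which the tool goes at most 50 mm and 8.59 degrees, less where a joint would pass 70% of its speed; a pose out of reach is approached as far as the arm can. A call with a gripper value outside its range is refused whole. "jaw" is the opening, from -1 (shut) to 1 (fully open), so that 0 is half open, set as the call begins (left out, the last holds). The fingers move at their own pace and stop on an object; "force" is the grip in N (left out, the last holds). Time passes only in rows, so rows that repeat a pose let the fingers close. It gives the time, the measured TCP pose, the force and the opening at its end, in the units of the state.
- get_state(): the state, without advancing time (a new reading comes with each control period).
- read_camera(name): name is "scene" or "top"; returns a dict with "img" (480x640x3 uint8, red, green, blue), "z_map" (480x640 float32, m along the optical axis (not along the pixel's ray), 0 where there is no reading), "vfov" (degrees; the focal length in pixels is half the picture's height over the tangent of half this angle, whatever the lens; pixels are square), "cx", "cy" (the principal point, pixels), "R" (3x3) and "t" (3): a world point X has camera coordinates R X + t. Camera axes: x right, y down, z forward; pixel columns grow to the right and rows downward; lengths in m; the calibration is good to about 2 mm. A picture is of the moment at which its call begins.
- hand_in(): hands the job in, once; it reports no verdict.
Trained networks look in a picture, given as the dict that the camera call returned (one of the last four; its "shot" number tells which), for a name from the list of things; names that differ only in an ending like _2 or _b are one class to them, and where a whole thing is asked for, a point or a joint stands for the part that bears it (a point fixed in the world has none). Each returns a list of dicts, best first, with "conf" (0 to 1); they miss things now and then, are a little off and sometimes report something else, mostly with a low value. They report only what shows in the picture. A call takes as long as a camera call.
- find_in(picture, thing): "box" ([centre column, centre row, width, height] in pixels, round what is visible of it).
- silhouettes(picture, thing): "mask" (480x640 bool, what is visible of it) and "box" ([centre column, centre row, width, height] in pixels, round what is visible of it).
The state is a dict: "clock": time; "joint_pos": joint angles; "qvel": joint speeds; "tau": joint torques, N m; "tcp_pos": TCP position; "orientation": TCP orientation; "wrist_force": force on the tool from outside, world axes, zero at the start; "ft_torque": the same for the moment, N m; "finger_gap": finger opening in m.
Only numpy, scipy, OpenCV 4.12 (cv2) and the standard library are available. Lean on these libraries where they do the work, as an engineer would, in place of code of your own. Each camera call takes 0.05 s, during which the arm holds its last target.

## Working session

There is one attempt and no reset: what is moved stays moved. The work goes in short steps, Python scripts to look and compute and a tool call to move; the robot and the scene stay as the last step left them, time stands still between calls to the robot, and variables do not carry over. Pictures are saved under pics/ and viewed, and the job is handed in when it is done.

Besides the shell and the picture viewer there is one more tool, called by a JSON object that holds its "api" and its "payload", one argument or row to a line. send_rows: Moves the arm, as the interface text tells. Its arguments: {"type":"object","properties":{"deltas":{"type":"array","items":{"type":"array","items":{"type":"array","items":{"type":"number"}}}},"jaw":{"type":"number"},"force":{"type":"number"}},"required":["deltas"]}

```bash
mkdir -p pics; cat > h.py <<'E'
import numpy as np, cv2
from workcell import *
def save(p,n): cv2.imwrite(f'pics/{n}.png',cv2.cvtColor(p['img'],cv2.COLOR_RGB2BGR))
def world(p,u,v,z=None):
    f=240/np.tan(np.radians(p['vfov'])/2)
    d=np.array([(u-p['cx'])/f,(v-p['cy'])/f,1.0]); R=np.array(p['R']);t=np.array(p['t'])
    if z is None:
        return R.T@(d*p['z_map'][int(round(v)),int(round(u))]-t)
    c=-R.T@t; w=R.T@d
    return c+w*(z-c[2])/w[2]
def cloud(p):
    f=240/np.tan(np.radians(p['vfov'])/2)
    v,u=np.mgrid[:480,:640]; z=p['z_map']
    X=np.stack([(u-p['cx'])/f*z,(v-p['cy'])/f*z,z],-1)-np.array(p['t'])
    W=X@np.array(p['R']); W[z==0]=np.nan
    return W
E
python3 - <<'E'
from h import *
for n in ['scene','top']:
    p=read_camera(n); save(p,n+'0'); W=cloud(p)
    print(n,p['vfov'],-np.array(p['R']).T@p['t'])
    for k in ['console','rocker','plunger','bar','dump','valve','cap_a','stem_a','oiler','tumbler']:
        for r in silhouettes(p,k)[:2]:
            m=r['mask']; print(k,round(r['conf'],2),np.round(r['box']),np.round(np.nanmedian(W[m],0),4))
E
```

```text
scene 52.172796530803595 [ 1.24248493 -0.19437865  0.58818542]
console 0.68 [342. 284. 248. 100.] [0.625  0.0392 0.0578]
rocker 0.57 [407. 235.  22.  24.] [0.5426 0.2182 0.0893]
rocker 0.43 [260. 248.  28.  18.] [ 0.4826 -0.0563  0.0846]
plunger 0.58 [310. 240.  21.  17.] [0.5044 0.0327 0.0951]
plunger 0.55 [358. 238.  15.  13.] [0.5239 0.1248 0.0914]
bar 0.72 [359. 240.  11.  15.] [0.5241 0.1254 0.0911]
bar 0.7 [261. 246.  30.  11.] [ 0.4822 -0.0586  0.0848]
dump 0.51 [309. 239.  22.  17.] [0.5043 0.0328 0.0951]
valve 0.69 [343. 259.  21.  48.] [0.6199 0.054  0.1272]
cap_a 0.44 [382. 248.   9.  18.] [0.529  0.1712 0.0693]
stem_a 0.74 [286. 232.  23.  21.] [0.3381 0.034  0.0152]
stem_a 0.62 [358. 226.  32.  25.] [0.3695 0.1813 0.0182]
oiler 0.93 [168. 268.  33.  69.] [ 0.4861 -0.2272  0.0686]
tumbler 0.87 [502. 263.  48.  77.] [0.6712 0.3374 0.0911]
top 57.860589518408226 [0.3597785  0.04204248 1.01791813]
console 0.65 [310. 240. 202. 134.] [0.5628 0.0719 0.0493]
console 0.61 [371. 269.  22.  17.] [ 0.4755 -0.0565  0.0859]
rocker 0.89 [243. 238.  22.  29.] [0.5405 0.2187 0.0906]
plunger 0.51 [286. 248.  15.  15.] [0.5175 0.1259 0.0949]
bar 0.52 [369. 270.  29.  18.] [ 0.4756 -0.056   0.0859]
dump 0.66 [326. 258.  21.  29.] [0.4959 0.0346 0.0953]
valve 0.76 [315. 203.  17.  25.] [0.602  0.0577 0.1387]
cap_a 0.46 [243. 238.  18.  34.] [0.5387 0.2188 0.0908]
cap_a 0.4 [347. 265.  14.   5.] [ 0.4878 -0.0096  0.0787]
stem_a 0.83 [334. 326.  39.  38.] [0.353  0.0152 0.0201]
stem_a 0.58 [258. 314.  20.  43.] [0.3736 0.1878 0.021 ]
oiler 0.74 [445. 276.  30.  27.] [ 0.4653 -0.2173  0.0887]
tumbler 0.96 [189. 187.  46.  43.] [0.6581 0.3532 0.0899]
```

```bash
python3 - <<'E'
import cv2
a=cv2.imread('pics/scene0.png'); b=cv2.imread('pics/top0.png')
cv2.imwrite('pics/s1.png',cv2.resize(a[190:340,200:450],None,fx=3.2,fy=3.2,interpolation=cv2.INTER_CUBIC))
cv2.imwrite('pics/t1.png',cv2.resize(b[165:345,200:440],None,fx=3.3,fy=3.3,interpolation=cv2.INTER_CUBIC))
E
```

```text
(no output)
```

View pics/s1.png

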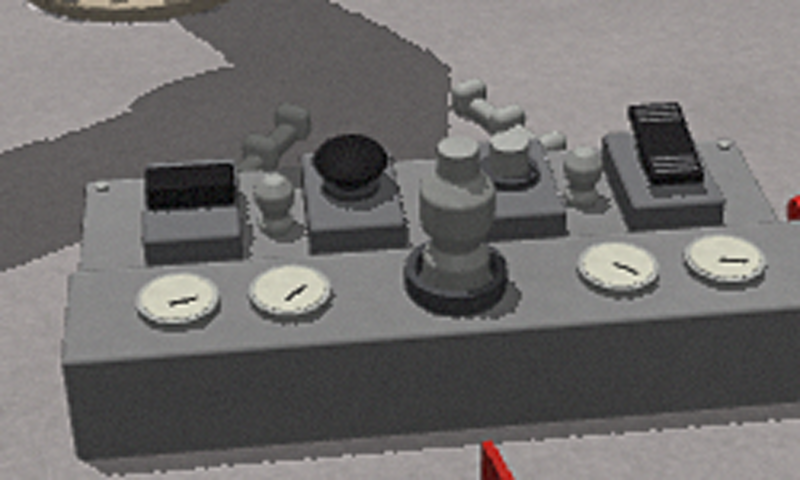

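View pics/t1.png

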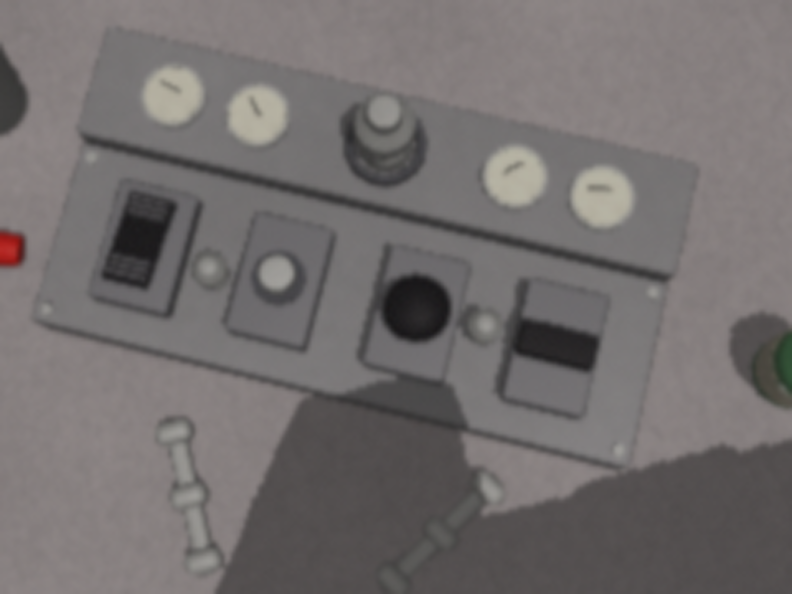

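View pics/top0.png

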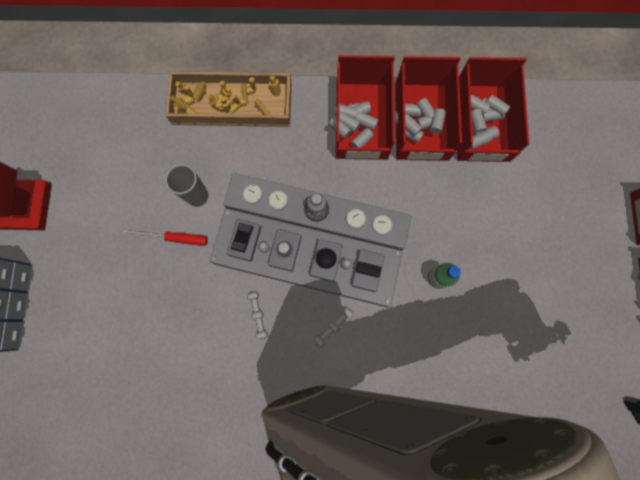

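The modules, running from +y (left in the top view) to -y, are rocker, plunger, mushroom button and bar. The networks' labels agree with the picture, apart from their low-confidence alternatives. Next I'll refine the console pose from depth.

```bash
python3 - <<'E'
from h import *
from scipy.spatial.transform import Rotation as Ro
s=get_state(); print(s['clock'],s['tcp_pos'],s['orientation'],s['wrist_force'],s['finger_gap'])
q=s['orientation'];print(Ro.from_quat([q[1],q[2],q[3],q[0]]).as_matrix().round(3))
y=np.radians(-13.3)
for n in ['top','scene']:
    p=read_camera(n); W=cloud(p); z=W[...,2]
    # module/feature points
    for k,c,zl,zh,r in [('rock',(.5405,.2187),.080,.105,.05),('plunger',(.5175,.1259),.088,.1,.02),('dump',(.4959,.0346),.088,.105,.035),('bar',(.4756,-.056),.080,.092,.045)]:
        m=(np.hypot(W[...,0]-c[0],W[...,1]-c[1])<r)&(z>zl)&(z<zh)
        P=W[m][:,:2].astype(np.float32); rr=cv2.minAreaRect(P*1000)
        print(n,k,m.sum(),P.mean(0).round(4),'rect',np.round(rr[0],1),np.round(rr[1],1),round(rr[2],1), np.percentile(z[m],[5,50,95]).round(4))
    # valve nest & rear plane
    m=(np.hypot(W[...,0]-.53,W[...,1]-.07)<.3)&(z>.066)&(z<.0735)&(W[...,0]>.52)
    # rear top: fit
    Q=W[m]; c=np.array([.5074,.0808]); d=Q[:,:2]-c
    lx=d@[np.cos(y),np.sin(y)]; Q=Q[(lx>.06)&(lx<.15)]
    rr=cv2.minAreaRect((Q[:,:2]*1000).astype(np.float32)); print('rear',len(Q),np.round(rr[0],1),np.round(rr[1],1),round(rr[2],2),np.median(Q[:,2]))
E
```

```text
1.1 [ 0.26083627 -0.51248388  0.23133501] [5.98358588e-05 9.72418334e-01 2.33243605e-01 1.17255084e-06] [-0.55127242 -0.2276991   0.03130729] 0.08547122619172011
[[ 0.891  0.454  0.   ]
 [ 0.454 -0.891 -0.   ]
 [-0.     0.    -1.   ]]
top rock 432 [0.5379 0.2177] rect [536.2 203.1] [65.2 63.9] 78.5 [0.0836 0.0907 0.0972]
top plunger 96 [0.5177 0.1271] rect [517.9 127.7] [22.2 21.9] 4.1 [0.0929 0.0954 0.0984]
top dump 337 [0.4962 0.0346] rect [496.9  34.4] [43.8 43.2] 0.5 [0.0905 0.096  0.1003]
top bar 279 [ 0.4765 -0.0563] rect [478.9 -48. ] [72.2 24.3] 77.3 [0.0821 0.0863 0.0891]
rear 4438 [617.1  89.4] [484.2  81.2] 77.41 0.07068858975661199
scene rock 437 [0.5404 0.2168] rect [534.9 203.3] [66.  65.6] 76.7 [0.0821 0.0893 0.0963]
scene plunger 101 [0.5201 0.1263] rect [517.9 127. ] [21.1 24.5] 69.5 [0.0887 0.095  0.0966]
scene dump 276 [0.5027 0.0334] rect [497.7  34.9] [41.8 41.9] 72.9 [0.0893 0.0959 0.0992]
scene bar 273 [ 0.4792 -0.0573] rect [478.5 -48.1] [71.2 27.2] 74.4 [0.0807 0.086  0.0881]
rear 5166 [617.3  92.5] [490.1  83.9] 77.33 0.07063742777847706
```

{"api": "send_rows", "payload": {
  "deltas": [
    [[1, 3, 0, 0, 0, 5.8], [2.1, 6.2, 0, 0, 0, 11.7], [3.2, 9.2, 0, 0, 0, 17.5], [4.2, 12.3, 0, 0, 0, 23.4], [5.3, 15.4, 0, 0, 0, 29.2], [6.3, 18.4, 0, 0, 0, 35], [7.4, 21.5, 0, 0, 0, 41], [8.4, 24.6, 0, 0, 0, 46.7], [9.5, 27.7, 0, 0, 0, 52.6], [10.5, 30.7, 0, 0, 0, 58.4], [11.6, 33.8, 0, 0, 0, 64.2], [12.6, 36.9, 0, 0, 0, 70]]
  ],
  "jaw": -1,
  "force": 40
}}

```text
clock: 2.4
tcp_pos: [0.3872, -0.1423, 0.2315]
orientation: [0.0, 0.661, 0.75, 0.0]
wrist_force: [0.6, -1.1, -0.1]
finger_gap: 0.0003
```

{"api": "send_rows", "payload": {
  "deltas": [
    [[1, 3, 0, 0, 0, 5.8], [2.1, 6.2, 0, 0, 0, 11.7], [3.2, 9.2, 0, 0, 0, 17.5], [4.2, 12.3, 0, 0, 0, 23.4], [5.3, 15.4, 0, 0, 0, 29.2], [6.3, 18.4, 0, 0, 0, 35], [7.4, 21.5, 0, 0, 0, 41], [8.4, 24.6, 0, 0, 0, 46.7], [9.5, 27.7, 0, 0, 0, 52.6], [10.5, 30.7, 0, 0, 0, 58.4], [11.6, 33.8, 0, 0, 0, 64.2], [12.6, 36.8, 0, 0, 0, 70.2]]
  ]
}}

```text
clock: 3.6
tcp_pos: [0.5132, 0.226, 0.2314]
orientation: [0.0, 0.109, 0.994, 0.0]
wrist_force: [0.1, -0.6, 0.1]
finger_gap: -0.0001
```

{"api": "send_rows", "payload": {
  "deltas": [
    [[0, 0, -3, 0, 0, 0], [0, 0, -6, 0, 0, 0], [0, 0, -9, 0, 0, 0], [0, 0, -11, 0, 0, 0], [0, 0, -12, 0, 0, 0], [0, 0, -12, 0, 0, 0]]
  ]
}}

```text
clock: 4.2
tcp_pos: [0.5119, 0.2243, 0.11]
orientation: [-0.001, 0.112, 0.994, -0.0]
wrist_force: [-0.6, 0.1, 0.1]
finger_gap: -0.0002
```

```bash
python3 - <<'E'
from h import *
p=read_camera('scene'); save(p,'s2')
b=cv2.imread('pics/s2.png')
cv2.imwrite('pics/s2c.png',cv2.resize(b[130:290,300:500],None,fx=3.5,fy=3.5,interpolation=cv2.INTER_CUBIC))
E
```

```text
(no output)
```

View pics/s2c.png

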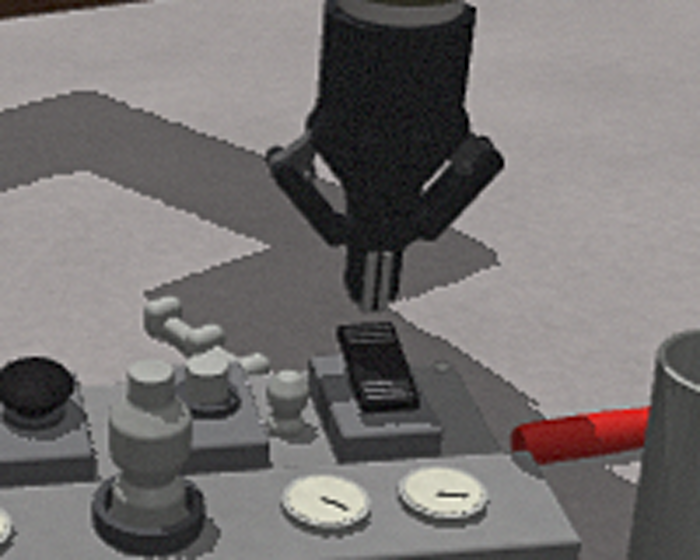

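The closed fingertips (crop about 375, 305) are right above the raised near end of the rocker (about 370, 328). I'll press slowly.

{"api": "send_rows", "payload": {
  "deltas": [
    [[0, 0, -0.5, 0, 0, 0], [0, 0, -0.9, 0, 0, 0], [0, 0, -1.2, 0, 0, 0], [0, 0, -1.5, 0, 0, 0], [0, 0, -1.8, 0, 0, 0], [0, 0, -2, 0, 0, 0], [0, 0, -2.1, 0, 0, 0], [0, 0, -2.1, 0, 0, 0]]
  ]
}}

```text
clock: 5.05
tcp_pos: [0.5128, 0.2245, 0.0902]
orientation: [0.0, 0.112, 0.994, -0.0]
wrist_force: [-0.4, 0.2, -0.4]
finger_gap: -0.0
```

{"api": "send_rows", "payload": {
  "deltas": [
    [[0, 0, -0.1, 0, 0, 0], [0, 0, -0.2, 0, 0, 0], [0, 0, -0.3, 0, 0, 0], [0, 0, -0.4, 0, 0, 0], [0, 0, -0.4, 0, 0, 0]]
  ]
}}

```text
clock: 5.55
tcp_pos: [0.5125, 0.2246, 0.0861]
orientation: [-0.0, 0.112, 0.994, 0.0]
wrist_force: [-2.1, 0.3, 2.5]
finger_gap: 0.0
```

{"api": "send_rows", "payload": {
  "deltas": [
    [[0, 0, -0.1, 0, 0, 0], [0, 0, -0.2, 0, 0, 0], [0, 0, -0.2, 0, 0, 0]]
  ]
}}

```text
clock: 5.85
tcp_pos: [0.5126, 0.2246, 0.0855]
orientation: [0.0, 0.112, 0.994, 0.0]
wrist_force: [-6.9, 0.5, 11.3]
finger_gap: -0.0003
```

{"api": "send_rows", "payload": {
  "deltas": [
    [[0, 0, -0.1, 0, 0, 0], [0, 0, 1, 0, 0, 0], [0, 0, 3, 0, 0, 0], [-1, -3, 5.5, 0, 0, 0], [-1, -7, 5.5, 0, 0, 0], [0.5, -9.7, 5.5, 0, 0, 0], [0.5, -9.7, 5.5, 0, 0, 0]]
  ]
}}

```text
clock: 6.55
tcp_pos: [0.5206, 0.1244, 0.1401]
orientation: [0.002, 0.114, 0.993, -0.0]
wrist_force: [-1.1, 0.5, 0.5]
finger_gap: 0.0003
```

```bash
python3 - <<'E'
from h import *
p=read_camera('scene'); save(p,'s3'); W=cloud(p)
c=np.array([.5389,.2198]);X=np.array([.975,-.2215]);Y=np.array([.2215,.975])
d=W[...,:2]-c; lx=d@X; ly=d@Y
for a in range(-32,32,8):
    m=(lx>a/1e3)&(lx<(a+8)/1e3)&(abs(ly)<.012)&(W[...,2]<.11); print(a+4,m.sum(),np.nanmedian(W[...,2][m]))
b=cv2.imread('pics/s3.png')
cv2.imwrite('pics/s3c.png',cv2.resize(b[130:290,270:470],None,fx=3.5,fy=3.5,interpolation=cv2.INTER_CUBIC))
E
```

```text
-28 16 0.08467205284328042
-20 19 0.0862477342186156
-12 14 0.08843511559788385
-4 18 0.09032826351241811
4 47 0.07529840195474784
12 49 0.0720600955264604
20 50 0.07154785905479719
28 85 0.09305620991255495
```

View pics/s3c.png

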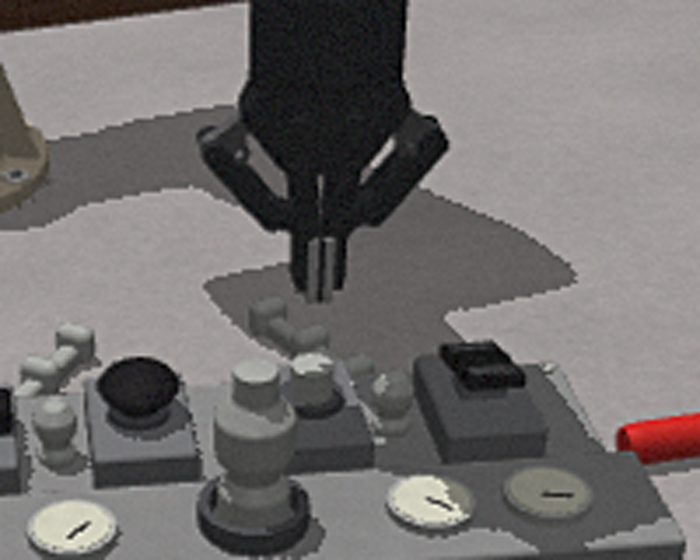

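The rocker is tipped over: its near end is now low (crop about 480, 350) and the depth slope is about 0.24 rad. Next is the plunger.

{"api": "send_rows", "payload": {
  "deltas": [
    [[0, 0, -1, 0, 0, 0], [0, 0, -2.5, 0, 0, 0], [0, 0, -3, 0, 0, 0], [0, 0, -3, 0, 0, 0], [0, 0, -3, 0, 0, 0]]
  ]
}}

```text
clock: 7.1
tcp_pos: [0.5176, 0.1281, 0.1092]
orientation: [-0.0, 0.111, 0.994, -0.0]
wrist_force: [-0.4, 0.6, 0.5]
finger_gap: 0.0001
```

```bash
python3 - <<'E'
from h import *
s=get_state(); print(s['tcp_pos'],s['wrist_force'])
for n in ['top','scene']:
  p=read_camera(n); save(p,n+'4');W=cloud(p)
  b=cv2.imread(f'pics/{n}4.png')
  cv2.imwrite(f'pics/{n}4c.png',cv2.resize(b[150:290,220:420],None,fx=3.5,fy=3.5,interpolation=cv2.INTER_CUBIC))
E
```

```text
[0.51764779 0.12807512 0.10921576] [-0.40710351  0.64935701  0.53953342]
```

View pics/scene4c.png

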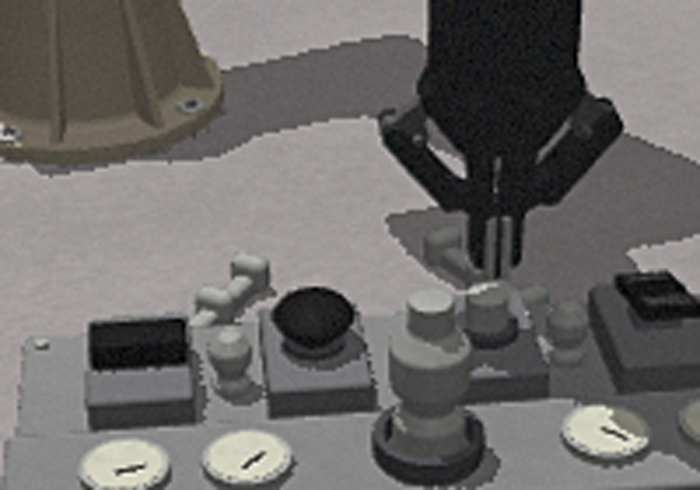

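View pics/top4c.png

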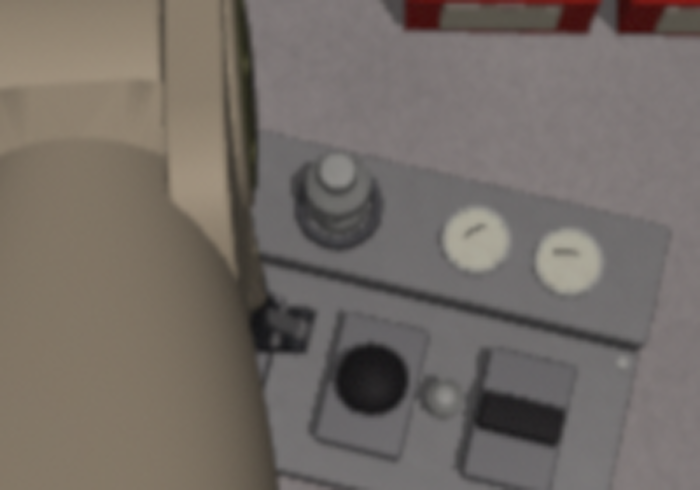

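The fingertips (scene crop about 495, 275) are centred over the plunger top (about 490, 295). Pressing it down.

{"api": "send_rows", "payload": {
  "deltas": [
    [[0, 0, -0.6, 0, 0, 0], [0, 0, -1.1, 0, 0, 0], [0, 0, -1.4, 0, 0, 0], [0, 0, -1.7, 0, 0, 0], [0, 0, -2, 0, 0, 0], [0, 0, -2.2, 0, 0, 0], [0, 0, -2.4, 0, 0, 0], [0, 0, -2.4, 0, 0, 0]]
  ]
}}

```text
clock: 8.0
tcp_pos: [0.5179, 0.1275, 0.0851]
orientation: [0.0, 0.112, 0.994, 0.0]
wrist_force: [0.2, 0.5, 0.7]
finger_gap: 0.0001
```

{"api": "send_rows", "payload": {
  "deltas": [
    [[0, 0, -0.1, 0, 0, 0], [0, 0, -0.2, 0, 0, 0], [0, 0, -0.3, 0, 0, 0], [0, 0, -0.3, 0, 0, 0]]
  ]
}}

```text
clock: 8.4
tcp_pos: [0.5182, 0.1276, 0.0848]
orientation: [0.001, 0.112, 0.994, 0.0]
wrist_force: [-6.5, -1.0, 18.8]
finger_gap: 0.0
```

The plunger stalled at z = 84.8 mm with about 19 N, so it is home. I'll lift and go over to the bar.

{"api": "send_rows", "payload": {
  "deltas": [
    [[0, 0, 1, 0, 0, 0], [0, 0, 3.5, 0, 0, 0], [0, 0, 6, 0, 0, 0], [-1, -3, 7.5, 0, 0, 0], [-2, -7, 7.5, 0, 0, 0], [-3, -11, 7.5, 0, 0, 0], [-3.7, -15, 7.5, 0, 0, 0], [-4.2, -18, 7.5, 0, 0, 0], [-4.2, -18.6, 7, 0, 0, 0], [-4.2, -18.6, 5, 0, 0, 0], [-4.2, -18.6, 3.3, 0, 0, 0], [-4.2, -18.6, 3, 0, 0, 0]]
  ]
}}

```text
clock: 9.6
tcp_pos: [0.4746, -0.0577, 0.1104]
orientation: [-0.002, 0.112, 0.994, 0.001]
wrist_force: [-0.8, -0.9, -0.2]
finger_gap: 0.0003
```

```bash
python3 - <<'E'
from h import *
s=get_state(); print(s['tcp_pos'],s['wrist_force'])
for n in ['top','scene']:
  p=read_camera(n); save(p,n+'5');W=cloud(p)
  b=cv2.imread(f'pics/{n}5.png')
  cv2.imwrite(f'pics/{n}5c.png',cv2.resize(b[170:310,210:430],None,fx=3.5,fy=3.5,interpolation=cv2.INTER_CUBIC))
  m=(np.hypot(W[...,0]-.518,W[...,1]-.127)<.009)&(W[...,2]<.1);print(n,'plunger z',m.sum(),np.nanmedian(W[...,2][m]))
  c=np.array([.5389,.2198]);X=np.array([.975,-.2215]);Y=np.array([.2215,.975])
  d=W[...,:2]-c; lx=d@X; ly=d@Y
  m=(abs(lx)<.03)&(abs(ly)<.012)&(W[...,2]>.078)&(W[...,2]<.11)
  if m.sum()>20: print('rocker fit',np.polyfit(lx[m],W[...,2][m],1),m.sum())
  m=(np.hypot(W[...,0]-.4965,W[...,1]-.0346)<.012)&(W[...,2]<.11);print('dump',np.nanmedian(W[...,2][m]))
E
```

```text
[ 0.47459253 -0.05770622  0.11037005] [-0.83078631 -0.93769875 -0.18878262]
top plunger z 53 0.08593491132580436
rocker fit [0.25443975 0.09127833] 304
dump 0.098290946470876
scene plunger z 45 0.08540995878527166
rocker fit [0.19894651 0.09081893] 165
dump 0.09743614782493476
```

View pics/scene5c.png

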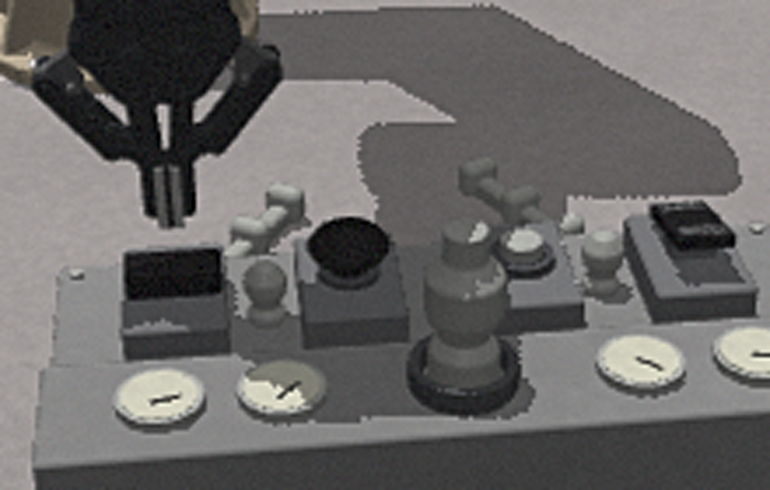

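View pics/top5c.png

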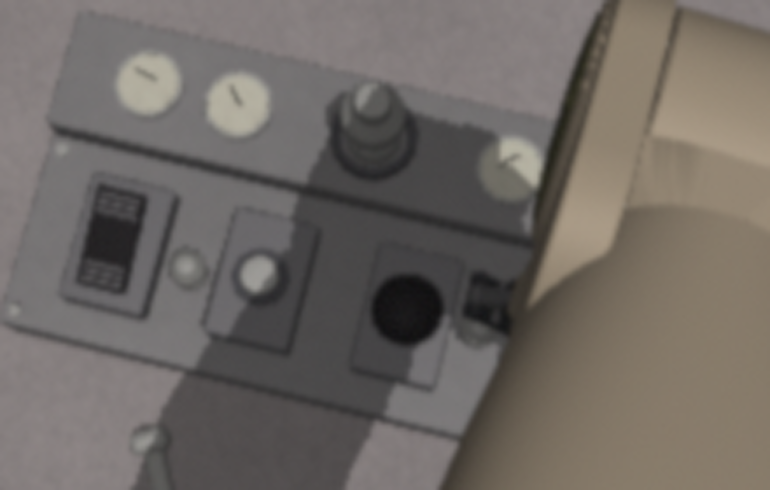

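The top view gives a rocker slope of 0.254, which is fully on. The plunger reads about 85.5 mm (home), and the mushroom button is unmoved at 98 mm. The fingers are over the bar, so I'll press it and hold.

{"api": "send_rows", "payload": {
  "deltas": [
    [[0, 0, -0.6, 0, 0, 0], [0, 0, -1.2, 0, 0, 0], [0, 0, -1.8, 0, 0, 0], [0, 0, -2.3, 0, 0, 0], [0, 0, -2.6, 0, 0, 0], [0, 0, -2.9, 0, 0, 0], [0, 0, -3.1, 0, 0, 0], [0, 0, -3.2, 0, 0, 0], [0, 0, -3.2, 0, 0, 0]]
  ]
}}

```text
clock: 10.6
tcp_pos: [0.4756, -0.0584, 0.0804]
orientation: [-0.0, 0.112, 0.994, 0.0]
wrist_force: [-2.0, 1.2, 3.1]
finger_gap: -0.0004
```

{"api": "send_rows", "payload": {
  "deltas": [
    [[0, 0, -0.2, 0, 0, 0], [0, 0, -0.4, 0, 0, 0], [0, 0, -0.5, 0, 0, 0], [0, 0, -0.5, 0, 0, 0], [0, 0, -0.5, 0, 0, 0]]
  ]
}}

```text
clock: 11.1
tcp_pos: [0.4758, -0.0584, 0.0777]
orientation: [0.001, 0.112, 0.994, -0.0]
wrist_force: [-9.5, 2.6, 24.2]
finger_gap: 0.0
```

{"api": "send_rows", "payload": {
  "deltas": [
    [[0, 0, 0, 0, 0, 0], [0, 0, 0, 0, 0, 0], [0, 0, 0, 0, 0, 0], [0, 0, 0, 0, 0, 0], [0, 0, 0, 0, 0, 0]]
  ]
}}

```text
clock: 11.6
tcp_pos: [0.4758, -0.0585, 0.0777]
orientation: [0.001, 0.112, 0.994, -0.0]
wrist_force: [-9.7, 3.0, 24.9]
finger_gap: -0.0003
```

```bash
python3 - <<'E'
from h import *
for n in ['top','scene']:
  p=read_camera(n); save(p,n+'6');W=cloud(p)
  b=cv2.imread(f'pics/{n}6.png')
  cv2.imwrite(f'pics/{n}6c.png',cv2.resize(b[170:310,210:430],None,fx=3.5,fy=3.5,interpolation=cv2.INTER_CUBIC))
s=get_state(); print(s['tcp_pos'],s['wrist_force'])
E
```

```text
[ 0.47581009 -0.05845742  0.0777259 ] [-8.89893102  1.79446245 24.90343378]
```

View pics/scene6c.png

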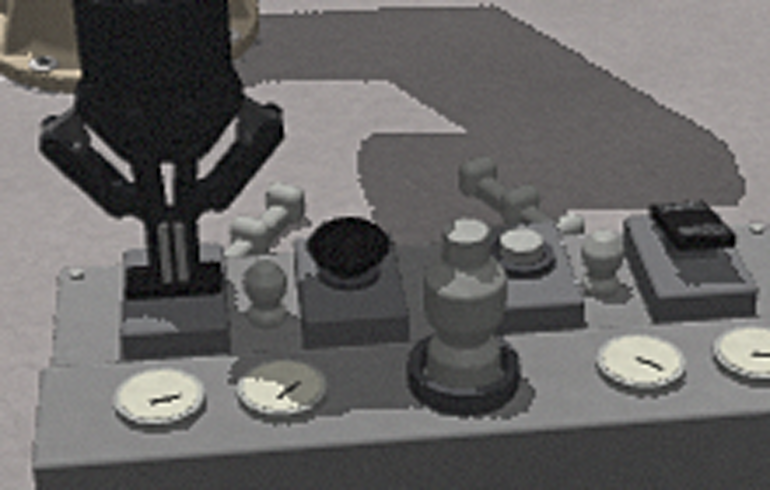

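The bar (crop about 172, 280) is held down under the fingers. The valve, finials and mushroom button look undisturbed, so I'm handing in.

```bash
python3 -c "
from workcell import *
print(hand_in())"
```

```text
the job is handed in; nothing more can be done
None
```

I pressed the rocker, the plunger and the bar in that order. I handed the job in at about 11.7 s with the closed fingers still holding the bar down.

Last checks:
- **Rocker:** it stalled at its stop with at least 11 N. The top view gave a slope of 0.254, which matches fully on. The scene camera gave only 0.20 to 0.24 because it sees the tilted face poorly, so I trusted the top view.
- **Plunger:** it stalled at z = 84.8 mm with about 19 N. The cameras read 85.4 and 85.9 mm, against 85 mm for fully home.
- **Bar:** it is held at z = 77.7 mm with a steady 25 N or so, against 78 mm for fully down.
- **Everything else:** the mushroom button read about 98 mm before the bar press, so it was not pressed. In the last scene crop the valve, finials and stems looked undisturbed. I did not measure them, and I did not recheck the oiler, tumbler or screwdriver in the final pictures, though the arm passed well clear of them.

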